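# Roll a bearing up the gauging gutter past its one-way pawl and start the test

## Task

Push the ball bearing up the sloping gutter with the fingertips, keeping it down in the gutter (it is never gripped, lifted or carried), until it is at the rubber stop at the top and the red one-way pawl has sprung up behind it, so that it cannot roll back. Then press the green button on the start box all the way in and let it go; do not press the green button before the bearing is home, never press the red button, and leave the other things on the table where they are.

Things in the scene. Friction and masses are not known exactly. Their poses are not given: they have to be found in the camera images.
- bearing: double-row ball bearing, steel rings with blue seals, 62 mm outer diameter, 25.4 mm wide, about 0.35 kg, lightly oiled and slippery (friction about 0.25 on everything). It stands on edge in the gutter and rolls freely; at the start it rests at the low end. Origin at its centre, y axis along its own axle (across the gutter); it turns about y as it rolls
- channel: fixed aluminium gutter, tilted 0.12 rad (7 degrees), 28 mm wide inside, 36 mm outside, side walls 20 mm above its floor. Origin on the floor, midway across; x axis along the gutter uphill, z square to the floor. Floor from x = -0.14 to +0.15. The bearing's centre runs 31 mm above the floor, from x = -0.116 at the start to x = +0.119 against the stop. Base plate 340 x 90 mm below
- low_end (a point): middle of the gutter's floor at the low end (x = -0.14 in the gutter's frame), at the face of the yellow bar that the bearing rests against at the start; the bar's top is 12 mm above the floor, so a fingertip passes over it behind the bearing
- stop_face (a point): centre of the rubber face of the yellow end stop at the top of the gutter, 31 mm above the gutter's floor (where the bearing's rim meets it). The stop plate stands 48 mm above the floor, is 40 mm wide, and carries a brass sensor that reaches 38 mm beyond its face
- pawl (a joint): red spring-loaded one-way pawl, 10 mm wide, in a slot of the gutter's floor, hinged at its downhill end. 0 rad = up, about 0.23 rad = pressed level with the floor. A bearing rolled uphill presses it down by its weight (about 1 N at the tip), and it springs up behind the bearing at the stop
- pawl_tip (a point): uphill tip of the pawl; when up, it is 14 mm above the floor at x = 0.090 in the gutter's frame (hinge at x = 0.030). A bearing let go at the stop rolls back about 3 mm and rests against this tip; one let go lower down rolls all the way back
- start_box: fixed start box, grey with a cream top, 150 x 85 mm and 50 mm high, on the table to the left or the right of the gutter. Origin at the centre of its underside. The green button is 36 mm from its centre towards its +x end, the red button 36 mm towards its -x end
- start_top (a point): centre of the top of the green start button, 30 mm across, 72 mm above the table, in a steel collar 46 mm across. The point moves with the button
- start (a joint): how far the green button is pressed: 0 = out, 0.006 m = fully in (about 5 N); it springs back out
- halt (a joint): how far the red stop button is pressed: 0 = out, 0.006 m = fully in. Not to be pressed
- spare_a: a spare bearing of the same kind, lying flat in the low blue tray (160 x 90 x 22 mm) that stands on the other side of the gutter from the start box. Origin at the centre of its underside. Not to be moved
- spare_b: a second spare bearing, lying beside the first in the tray. Not to be moved
- caliper: digital caliper, 200 mm long, 12 mm high, lying to the right of the gutter. Origin under the middle of its beam. Not to be moved
- master_ring: steel master ring, 90 mm across and 22 mm high, beyond the gutter. Origin at the centre of its underside. Not to be moved
- oil_bottle: amber oil bottle, 44 mm across, 110 mm high, beyond the gutter. Origin at the centre of its underside. Not to be moved
- screwdriver: screwdriver with an orange handle, 200 mm long, lying beyond the gutter to the left. Origin under its middle. Not to be moved
Things that resemble listed ones, but are neither listed nor needed, are in the scene too. Leave any brown or turquoise look-alike of the bearing alone. Of the things that look like the start_box, the larger one is meant.

How it is judged:
By the outcome, as a careful person would: the job done as asked, in the order asked, and still so for the second after the job is handed in, with the robot touching nothing.
It also fails if it takes over 48 s, if anything falls off the work surface, if the arm or the gripper's body presses on something with over 40 N, if the wrist force passes 120 N, or if a joint passes its speed limit or range.

## Robot

A 6-joint arm with a two-finger parallel gripper is mounted at the origin on the work surface. World frame = base frame: x ahead of the robot, y to its left, z up, the work surface at z = 0. Lengths are in mm, angles in rad, forces in N, time in s.
With the tool pointing down it reaches from about 350 to 975 mm from the base axis. Payload 7.1 kg.
Tool frame: the origin (TCP) lies midway between the tips of the shut fingers; the grasp point (between the pads) lies 19 mm behind it; z points along the fingers, y is the line along which they close (so a half turn about z gives the same grasp; the last joint's range is limited). The gripper opens to 88 mm and grips with 3 to 60 N. Pads are 20 mm wide; open, the fingers measure 115 mm over their backs; the gripper's body (75 mm by 178 mm) begins 61 mm behind the grasp point.
Start: joints at [1.213, 0.423, 1.63, -0, 1.089, -0.019], TCP at [207.69, 589.465, 222.675] pointing down, gripper open.
Joint ranges: [-3, 3], [-0.9, 2.11], [0.09, 2.58], [-1.31, 4.45], [0.11, 2.69], [-2.54, 2.54]. Speed limits (rad/s): [2.39, 2.39, 3.01, 3.14, 3.14, 3.14].

## Interface

Orientations are given as a rotation vector (axis times angle).
In Python, from workcell import ctrl gives the robot as it stands.
- The arm moves only by the shell command python3 -m inch 'ROWS' [OPENING]. ROWS is JSON, a list of rows, each an object with "xyz": the shift along the tool's x, y, z in mm, a list of three; "rot": the turn, a rotation vector about the tool's x, y, z in rad, a list of three. In form: [{"xyz": [dx, dy, dz], "rot": [ax, ay, az]}, ...]. A call has 1 to 12 rows; each row is the pose to reach, as a shift and turn from the pose commanded when the call began, along the tool's axes at that moment; what a row does not reach only later rows make up. A row lasts 1/12 s, in which the tool goes at most 41.7 mm and 7.16 degrees, less where a joint would pass 70% of its speed; a pose out of reach is approached as far as the arm can. A call with a gripper value outside its range is refused whole. OPENING is the closure in counts, from 0 (fully open) to 255 (shut), set as the call begins (- or left out, the last holds). The fingers move at their own pace and stop on an object; the grip force is fixed at half the most. Time passes only in rows, so rows that repeat a pose let the fingers close. It gives the time, the measured TCP pose, the force, the opening and the grip force at its end, in the units of the state.
- ctrl.get_obs(): the state, without advancing time (a new reading comes with each control period).
- ctrl.get_image(name): name is "side" or "top" or "wrist"; returns the picture (480x640x3 uint8, red, green, blue); there is no depth.
- ctrl.camera_model(name): a dict with "fx", "fy", "cx", "cy" (pixels), "position" and "attitude" of the camera in the world. Camera axes: x right, y up, looking along -z (the intrinsics and any distortion apply to the point x, -y, -z); pixel columns grow to the right and rows downward; lengths in mm; the calibration is good to about 2 mm. A picture is of the moment at which its call begins: read the wrist's pose just before it. camera_model takes no time and is no camera call; for the wrist camera it gives the pose at the moment of the call.
- ctrl.close_job(): hands the job in; it is judged then, once.
The state is a dict: "t": time; "qpos": joint angles; "qvel": joint speeds; "joint_torque": joint torques, N m; "ee_pos": TCP position; "orientation": TCP orientation; "ft_force": force on the tool from outside, world axes, zero at the start; "moment": the same for the moment, N m; "width": finger opening in mm; "grasp_force": force on a finger pad.
Only numpy, scipy, OpenCV 4.12 (cv2) and the standard library are available. Lean on these libraries where they do the work, as an engineer would, in place of code of your own. Each camera call takes 0.05 s, during which the arm holds its last target. There are 200 camera calls.

## Working session

There is one attempt and no reset: what is moved stays moved. The work goes in short steps, Python scripts to look and compute and a shell command to move; the robot and the scene stay as the last step left them, time stands still between calls to the robot, and variables do not carry over. Pictures are saved under pics/ and viewed, at most 10 in all, crops included, and the job is handed in when it is done.

```bash
mkdir -p pics; cat > h.py <<'E'
import numpy as np, cv2
from scipy.spatial.transform import Rotation as R
from workcell import ctrl
def rot(a):
    a=np.array(a,float)
    if a.shape==(3,3): return a
    return R.from_rotvec(a).as_matrix() if a.size==3 else R.from_quat(a).as_matrix()
def ray(m,u,v):
    d=np.array([(u-m['cx'])/m['fx'],-(v-m['cy'])/m['fy'],-1.])
    return np.array(m['position'],float),rot(m['attitude'])@d
def onz(m,u,v,z):
    p,d=ray(m,u,v); return p+d*(z-p[2])/d[2]
def proj(m,P):
    c=rot(m['attitude']).T@(np.array(P,float)-np.array(m['position']))
    return np.array([m['cx']+m['fx']*c[0]/-c[2], m['cy']+m['fy']*c[1]/c[2]])
def tri(m1,a,m2,b):
    p,d=ray(m1,*a);q,e=ray(m2,*b)
    s=np.linalg.lstsq(np.c_[d,-e],q-p,rcond=None)[0]
    A=p+s[0]*d;B=q+s[1]*e
    return (A+B)/2,np.linalg.norm(A-B)
E
python3 - <<'E'
from h import *
print(ctrl.get_obs())
for n in('top','side'):
    im=ctrl.get_image(n); cv2.imwrite(f'pics/{n}0.png',im[:,:,::-1]); print(n,ctrl.camera_model(n))
print(ctrl.camera_model('wrist'))
E
```

```text
{'t': 0.0, 'qpos': array([ 1.21301923e+00,  4.23826336e-01,  1.63069966e+00, -2.49292869e-06,
        1.08858457e+00, -1.90044427e-02]), 'qvel': array([-1.70158140e-03,  2.18205143e-03,  8.64784688e-05, -4.81643380e-04,
        4.56072936e-04,  1.85442435e-03]), 'joint_torque': array([-1.98927206e-03, -5.44620574e+01, -2.73663014e+01,  6.42256765e-02,
        2.27167964e-02, -1.34083111e-04]), 'ee_pos': array([207.48918261, 588.96040137, 221.90695409]), 'orientation': array([-5.29552304e-01, -3.09635283e+00,  2.34257947e-03]), 'ft_force': array([ 0.97476457,  0.03727495, -0.57749583]), 'moment': array([-0.03253781, -0.00638536, -0.02916603]), 'grasp_force': 0.0, 'width': 87.66484901623829}
top {'fx': 464.96006015993026, 'fy': 464.96006015993026, 'cx': 321.3833717262948, 'cy': 234.1108775511577, 'position': array([458.2638682 ,  -7.0466339 , 986.56480631]), 'attitude': array([ 0.04088612, -0.05928704, -1.55184676])}
side {'fx': 468.87112425052635, 'fy': 468.87112425052635, 'cx': 311.90656750172724, 'cy': 240.9305149577036, 'position': array([ 160.53413398, -860.55502388,  724.9523279 ]), 'attitude': array([ 0.95327238, -0.20728984, -0.37651632])}
{'fx': 425.71389135799285, 'fy': 425.71389135799285, 'cx': 314.8481427847556, 'cy': 242.43177323732635, 'position': array([139.67056605, 612.6569347 , 383.97587824]), 'attitude': array([-0.2324445 , -0.16291407,  1.22439961])}
```

View pics/top0.png

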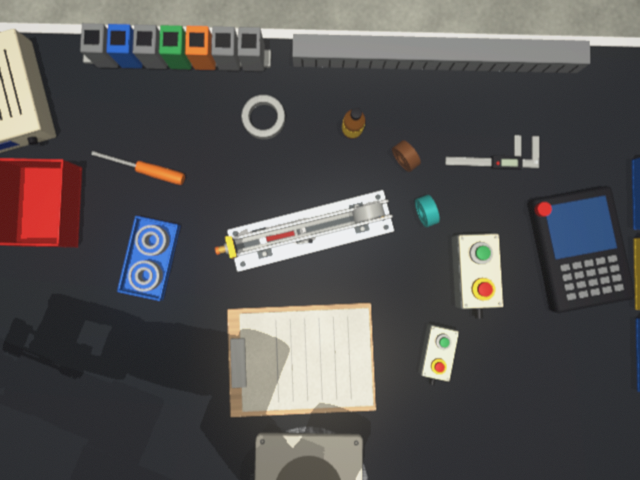

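View pics/side0.png

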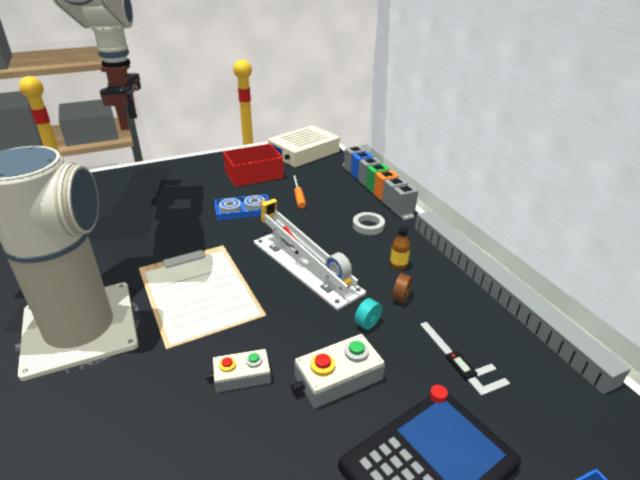

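The top view shows the gutter from the low end at right (bearing at about (370,212)) to the yellow stop at upper left (229,246). There are two boxes: the large one at (480,270), green button (481,253), and a small one at (440,352). The larger one is meant. Bearing candidates are the steel one in the gutter at (370,212), the turquoise one at (428,211) and the brown one at (406,155). The steel one in the gutter fits. I'll confirm both in enlarged crops.

```bash
python3 - <<'E'
from h import *
t=cv2.imread('pics/top0.png'); s=cv2.imread('pics/side0.png')
a=cv2.resize(t[175:315,205:515],None,fx=2.58,fy=2.58,interpolation=cv2.INTER_CUBIC)
cv2.imwrite('pics/topc.png',a)
b=cv2.resize(s[190:390,240:400],None,fx=3,fy=3,interpolation=cv2.INTER_CUBIC)
cv2.imwrite('pics/sidec.png',b)
def blobs(im,f,mn):
    h=cv2.cvtColor(im,cv2.COLOR_BGR2HSV); n,l,st,c=cv2.connectedComponentsWithStats(cv2.inRange(h,*f))
    return [(st[i,4],c[i].round(1)) for i in range(1,n) if st[i,4]>=mn]
for n,im in(('top',t),('side',s)):
    print(n,'green',blobs(im,((55,120,60),(80,255,255)),20)); print('yellow',blobs(im,((20,130,120),(32,255,255)),15)); print('red',blobs(im,((0,170,80),(5,255,255)),20))
E
```

```text
top green [(np.int32(766), array([173.5,  48.6])), (np.int32(138), array([482.6, 252.4])), (np.int32(57), array([444., 342.]))]
yellow [(np.int32(98), array([350.5, 131.7])), (np.int32(154), array([230.4, 246.4])), (np.int32(162), array([635.8, 272.1])), (np.int32(206), array([481.1, 288.5])), (np.int32(86), array([437.3, 365. ]))]
red [(np.int32(6859), array([ 38.9, 202.1])), (np.int32(168), array([542.4, 208.6])), (np.int32(141), array([484.5, 288.9])), (np.int32(57), array([439.1, 366.6]))]
side green [(np.int32(233), array([372.6, 175.6])), (np.int32(148), array([356.4, 347.2])), (np.int32(61), array([253.2, 357.3]))]
yellow [(np.int32(343), array([242.3,  72.4])), (np.int32(543), array([32.1, 91. ])), (np.int32(366), array([246. , 122.6])), (np.int32(313), array([ 47.1, 135.5])), (np.int32(119), array([266.4, 206.5])), (np.int32(241), array([398.9, 257.7])), (np.int32(33), array([347.3, 280.8])), (np.int32(217), array([322.2, 368. ])), (np.int32(93), array([227.3, 366.6]))]
red [(np.int32(112), array([243.9,  95.2])), (np.int32(179), array([ 40.1, 116. ])), (np.int32(1878), array([253. , 164.9])), (np.int32(155), array([322.5, 360.4])), (np.int32(61), array([226.8, 361.6])), (np.int32(240), array([438.2, 393. ]))]
```

View pics/topc.png

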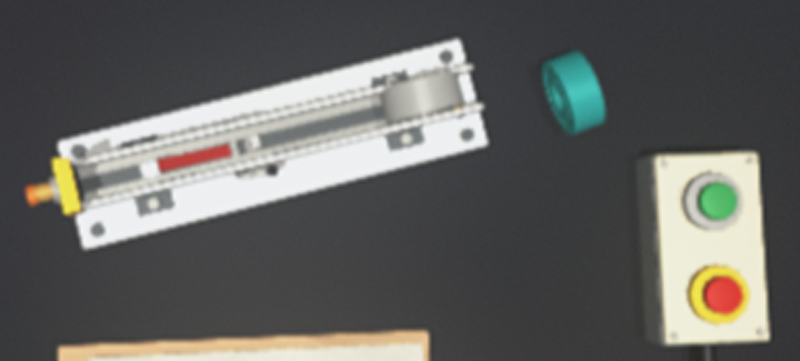

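View pics/sidec.png

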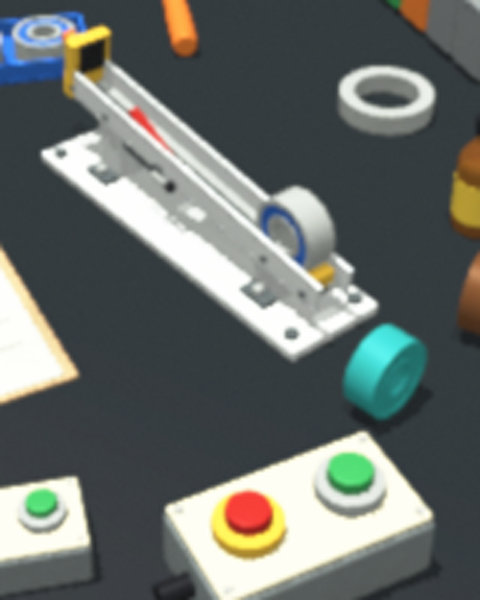

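The crops confirm the targets. The steel bearing with blue seals stands at the low end (topc (420,95), sidec (290,225)). The stop is at topc (66,186), the red pawl at topc (195,158), and the large box's green button at topc (718,201). Next I triangulate.

```bash
python3 - <<'E'
from h import *
T=ctrl.camera_model('top');S=ctrl.camera_model('side')
tp=lambda x,y:(x/2.58+205-.3,y/2.58+175-.3); sd=lambda x,y:(x/3+240-.3,y/3+190-.3)
cs=[(60,143),(460,38),(488,145),(84,248)]
for z in(0,8,15):
    P=[onz(T,*tp(*c),z)[:2] for c in cs]; print(z,[np.linalg.norm(P[i]-P[(i+1)%4]).round(1) for i in range(4)])
P=np.array([onz(T,*tp(*c),8) for c in cs]); print(P.round(1)); d=(P[0]+P[3]-P[1]-P[2]); print('centre',P.mean(0),'yaw',np.arctan2(d[1],d[0]))
for n,a,b in[('wall far low',(472,67),(350,265)),('wall near low',(483,106),(320,290)),('plate near-right',(488,145),(295,357)),('plate high far',(84,248),(43,155)),('plate low far',(460,38),(377,305)),('green',(718,201),(351,471)),('red',(724,294),(249,512))]:
    p,e=tri(T,tp(*a),S,sd(*b)); print(n,p.round(1),e.round(1))
print('green@72',onz(T,482.6,252.4,72),onz(S,356.4,346.5,72)); print('red@',onz(T,484.5,288.9,72),onz(S,322.5,360.4,72))
# bearing silhouette in top: 
E
```

```text
0 [np.float64(341.8), np.float64(91.9), np.float64(342.7), np.float64(88.6)]
8 [np.float64(339.0), np.float64(91.1), np.float64(339.9), np.float64(87.8)]
15 [np.float64(336.6), np.float64(90.5), np.float64(337.5), np.float64(87.2)]
[[ 525.7  178.8    8. ]
 [ 618.6 -147.2    8. ]
 [ 530.7 -171.     8. ]
 [ 440.7  156.8    8. ]]
centre [528.93754479   4.33138746   8.        ] yaw 1.8435338680410789
wall far low [ 587.5 -149.4   59.6] 0.1
wall near low [ 557.7 -159.3   52.7] 0.4
plate near-right [ 531.7 -171.8    5.8] 1.8
plate high far [441.3 157.    5.1] 1.4
plate low far [ 617.5 -146.7    8.3] 2.3
green [ 486.4 -338.4   68.2] 0.0
red [ 415.  -342.7   67.6] 0.8
green@72 [ 486.7004111  -336.22568538   72.        ] [ 484.26441773 -340.68633429   72.        ]
red@ [ 415.06817817 -339.6700772    72.        ] [ 412.58308932 -345.99708047   72.        ]
```

```bash
python3 - <<'E'
from h import *
T=ctrl.camera_model('top');S=ctrl.camera_model('side')
tp=lambda x,y:(x/2.58+205-.3,y/2.58+175-.3); sd=lambda x,y:(x/3+240-.3,y/3+190-.3)
yaw=1.8435;u=np.array([np.cos(yaw),np.sin(yaw),0]);n=np.array([u[1],-u[0],0]);C=np.array([529,4.3,0])
def f(p): q=p-C; return np.round([q@u,q@n,p[2]],1)
def onlat(m,px,l):
    p,d=ray(m,*px); return f(p+d*((l-(p-C)@n)/(d@n)))
print('tip',f(tri(T,tp(159,163),S,sd(133,108))[0]), onlat(S,sd(133,108),0))
print('hinge',onlat(S,sd(172,152),0))
print('bearing centre along,lat,z',onlat(S,sd(283,229),-12.7))
print('stop top corners',onlat(S,sd(66,47),-20),onlat(S,sd(110,29),20))
print('wall low',onlat(S,sd(320,290),-18),onlat(S,sd(350,265),18),'wall high near',onlat(S,sd(77,80),-18))
for z in(85,100):
  print([f(onz(T,*tp(*c),z)) for c in((385,95),(460,93),(57,160),(75,158),(66,213),(80,209))])
E
```

```text
tip [89.1  1.4 78.4] [88.6 -0.  79.2]
hinge [34.8 -0.  62.6]
bearing centre along,lat,z [-118.1  -12.7   79.5]
stop top corners [156.7 -20.  115.3] [147.2  20.  123.2]
wall low [-166.6  -18.    54.4] [-160.8   18.    56.2] wall high near [145.4 -18.   86.7]
[array([-89.7,   8.6,  85. ]), array([-145.1,   -4.2,   85. ]), array([161.5,  22.9,  85. ]), array([148.1,  21. ,  85. ]), array([164.5, -17.4,  85. ]), array([153.7, -17.1,  85. ])]
[array([-88.1,   7.2, 100. ]), array([-142.6,   -5.3,  100. ]), array([159. ,  21.4, 100. ]), array([145.8,  19.5, 100. ]), array([161.9, -18.2, 100. ]), array([151.3, -18. , 100. ])]
```

```bash
python3 -m inch '[{"xyz":[-302,-298,0],"rot":[0,0,1.265]},{"xyz":[-302,-298,0],"rot":[0,0,1.265]},{"xyz":[-302,-298,0],"rot":[0,0,1.265]},{"xyz":[-302,-298,0],"rot":[0,0,1.265]},{"xyz":[-302,-298,0],"rot":[0,0,1.265]},{"xyz":[-302,-298,0],"rot":[0,0,1.265]},{"xyz":[-302,-298,0],"rot":[0,0,1.265]},{"xyz":[-302,-298,0],"rot":[0,0,1.265]},{"xyz":[-302,-298,0],"rot":[0,0,1.265]},{"xyz":[-302,-298,0],"rot":[0,0,1.265]},{"xyz":[-302,-298,0],"rot":[0,0,1.265]},{"xyz":[-302,-298,0],"rot":[0,0,1.265]}]' 255
cat >> h.py <<'E'
yaw=1.8435;u=np.array([np.cos(yaw),np.sin(yaw),0]);n=np.array([u[1],-u[0],0]);C=np.array([529,4.3,0])
def go(al,lat,z,yax=-u):
    o=ctrl.get_obs(); p=o['ee_pos']; M=rot(o['orientation']); q=p-C
    print('t',o['t'],'pos',p.round(1),'along/lat',(q@u).round(1),(q@n).round(1),'F',o['ft_force'].round(1),'w',round(o['width'],1))
    tgt=C+al*u+lat*n+np.array([0,0,z]); zz=np.array([0,0,-1.]); W=np.c_[np.cross(yax,zz),yax,zz]
    print('xyz',(M.T@(tgt-p)).round(1),'rot',R.from_matrix(M.T@W).as_rotvec().round(3),'axes\n',M.round(3))
E
python3 -c "
from h import *
go(-185,0,180)"
```

```text
t: 1.1
ee_pos: [394.2, 206.0, 222.6]
orientation: [-2.262, -2.18, 0.001]
ft_force: [0.1, -0.1, 0.7]
width: 11.4
grasp_force: 0.0
t 1.1 pos [394.2 206.  222.6] along/lat 230.5 -75.5 F [ 0.1 -0.1  0.7] w 11.4
xyz [-372.7  198.7   42.6] rot [-0.     0.     1.261] axes
 [[ 0.037  0.999 -0.   ]
 [ 0.999 -0.037 -0.   ]
 [-0.    -0.    -1.   ]]
```

```bash
python3 -m inch '[{"xyz":[-373,199,42],"rot":[0,0,1.261]},{"xyz":[-373,199,42],"rot":[0,0,1.261]},{"xyz":[-373,199,42],"rot":[0,0,1.261]},{"xyz":[-373,199,42],"rot":[0,0,1.261]},{"xyz":[-373,199,42],"rot":[0,0,1.261]},{"xyz":[-373,199,42],"rot":[0,0,1.261]},{"xyz":[-373,199,42],"rot":[0,0,1.261]},{"xyz":[-373,199,42],"rot":[0,0,1.261]},{"xyz":[-373,199,42],"rot":[0,0,1.261]},{"xyz":[-373,199,42],"rot":[0,0,1.261]},{"xyz":[-373,199,42],"rot":[0,0,1.261]},{"xyz":[-373,199,42],"rot":[0,0,1.261]}]'
python3 -c "
from h import *
m=ctrl.camera_model('wrist')
im=ctrl.get_image('wrist'); cv2.imwrite('pics/w1.png',im[:,:,::-1])
go(-185,0,64); print(m)
for a,z in((-118,71),(-118,102),(-165,56)): print(proj(m,C+a*u+[0,0,z]))"
```

```text
t: 2.1
ee_pos: [581.3, -171.8, 179.7]
orientation: [-3.111, -0.434, 0.0]
ft_force: [-0.2, 0.1, -0.0]
width: 0.5
grasp_force: 0.0
t 2.15 pos [ 580.2 -170.3  179.8] along/lat -181.9 2.3 F [ 0.1  1.1 -0.2] w 0.3
xyz [ -2.2   3.2 115.8] rot [-0.001  0.001  0.006] axes
 [[ 0.961  0.276 -0.001]
 [ 0.276 -0.961  0.001]
 [-0.001 -0.001 -1.   ]]
{'fx': 425.71389135799285, 'fy': 425.71389135799285, 'cx': 314.8481427847556, 'cy': 242.43177323732635, 'position': array([ 649.64868292, -152.66778277,  341.69466512]), 'attitude': array([-0.22653351,  0.17093507, -1.28571379])}
[214.66091815 242.88473248]
[202.70440718 256.70617149]
[287.40623015 237.49035153]
```

View pics/w1.png

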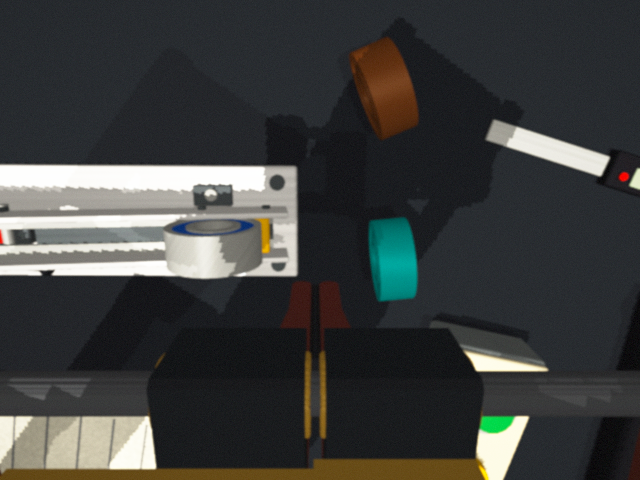

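```bash
python3 -c "
from h import *
m=ctrl.camera_model('wrist')
for c in((297,165),(297,276)): q=onz(m,*c,8)-C; print('plate',q@u,q@n)
for c in((288,207),(288,215),(288,236),(275,245)): q=onz(m,*c,56)-C; print('wall',c,q@u,q@n)
p,d=ray(m,212,227.5); q=p+d*((12.7-(p-C)@n)/(d@n)); print('seal',(q-C)@u,q[2])
p=ctrl.get_obs()['ee_pos'];print('tcp px',proj(m,p),[proj(m,p+s*13.5*u) for s in(1,-1)])
"
```

```text
plate -167.97398647429554 44.77082467396181
plate -167.54854392281513 -46.22192144831137
wall (288, 207) -163.71958127397772 20.645547028389412
wall (288, 215) -163.66295103941857 15.103801651423403
wall (288, 236) -163.51155613808436 0.28853554672836335
wall (275, 245) -154.38850348922446 -6.241840803605749
seal -118.23374357790149 84.41926061796937
tcp px [314.16015017 306.24055613] [array([281.29713073, 306.0379201 ]), array([347.01858412, 306.44316389])]
```

The wrist view shows the bearing at (214,245) in the gutter with the yellow bar at (265,235) behind it. The fingers are behind it, and the turquoise ring at (392,258) is clear of them. The geometry agrees, so I'll descend behind the bearing.

```bash
python3 -m inch '[{"xyz":[-2,3,30],"rot":[0,0,0.006]},{"xyz":[-2,3,60],"rot":[0,0,0.006]},{"xyz":[-2,3,90],"rot":[0,0,0.006]},{"xyz":[-2,3,105],"rot":[0,0,0.006]},{"xyz":[-2,3,114],"rot":[0,0,0.006]},{"xyz":[-2,3,114],"rot":[0,0,0.006]},{"xyz":[-2,3,114],"rot":[0,0,0.006]}]'
python3 -c "
from h import *
go(-160,0,66)
im=ctrl.get_image('side'); cv2.imwrite('pics/s2.png',cv2.resize(im[190:340,230:430,::-1],None,fx=4,fy=4,interpolation=cv2.INTER_CUBIC))"
```

```text
t: 2.73
ee_pos: [579.1, -173.2, 67.2]
orientation: [-3.112, -0.428, 0.0]
ft_force: [0.0, -0.1, 0.2]
width: 0.5
grasp_force: 0.0
t 2.7333 pos [ 579.1 -173.2   67.2] along/lat -184.5 0.4 F [ 0.  -0.1  0.2] w 0.5
xyz [ -0.4 -24.5   1.2] rot [-0.     0.     0.001] axes
 [[ 0.963  0.27  -0.   ]
 [ 0.27  -0.963  0.   ]
 [-0.    -0.    -1.   ]]
```

View pics/s2.png

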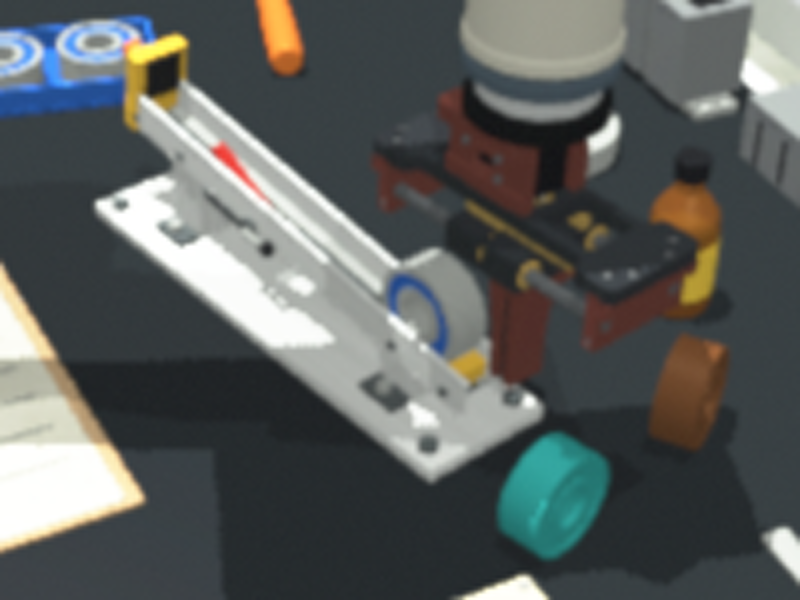

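```bash
python3 -m inch '[{"xyz":[-0.4,-7,0.5],"rot":[0,0,0]},{"xyz":[-0.4,-14,1],"rot":[0,0,0]},{"xyz":[-0.4,-20,1],"rot":[0,0,0]},{"xyz":[-0.4,-26,0.5],"rot":[0,0,0]},{"xyz":[-0.4,-34,-0.5],"rot":[0,0,0]},{"xyz":[-0.4,-43,-1.6],"rot":[0,0,0]},{"xyz":[-0.4,-52,-2.7],"rot":[0,0,0]},{"xyz":[-0.4,-61,-3.8],"rot":[0,0,0]},{"xyz":[-0.4,-70,-4.9],"rot":[0,0,0]},{"xyz":[-0.4,-79,-6],"rot":[0,0,0]},{"xyz":[-0.4,-88,-7.1],"rot":[0,0,0]},{"xyz":[-0.4,-97,-8.2],"rot":[0,0,0]}]'
python3 -c "
from h import *
go(71,0,94)
im=ctrl.get_image('side'); cv2.imwrite('pics/s3.png',cv2.resize(im[190:340,230:430,::-1],None,fx=4,fy=4,interpolation=cv2.INTER_CUBIC))"
```

```text
t: 3.78
ee_pos: [552.4, -80.5, 75.0]
orientation: [-3.113, -0.424, 0.0]
ft_force: [0.4, -1.2, 0.2]
width: 0.4
grasp_force: 0.6
t 3.7833 pos [552.4 -80.5  75. ] along/lat -87.9 -0.3 F [ 0.4 -1.2  0.2] w 0.4
xyz [ 1.000e-01 -1.589e+02 -1.900e+01] rot [-0.     0.    -0.002] axes
 [[ 0.964  0.268 -0.   ]
 [ 0.268 -0.964 -0.   ]
 [-0.    -0.    -1.   ]]
```

View pics/s3.png

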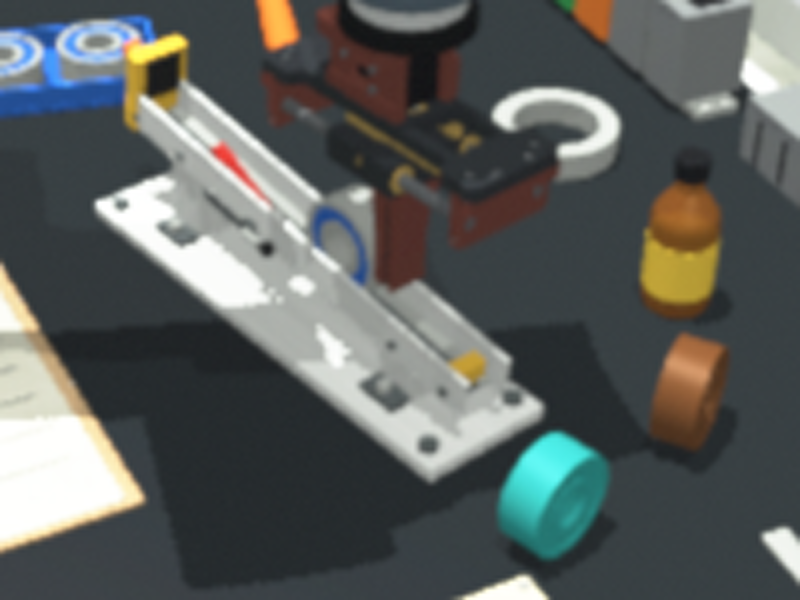

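The bearing is rolling uphill in front of the fingers (seal at (340,242)) and still sits down in the gutter. I'll continue.

```bash
python3 -m inch '[{"xyz":[0.2,-9,-1.1],"rot":[0,0,0]},{"xyz":[0.2,-18,-2.2],"rot":[0,0,0]},{"xyz":[0.2,-27,-3.3],"rot":[0,0,0]},{"xyz":[0.2,-36,-4.3],"rot":[0,0,0]},{"xyz":[0.2,-45,-5.4],"rot":[0,0,0]},{"xyz":[0.2,-54,-6.5],"rot":[0,0,0]},{"xyz":[0.2,-63,-7.6],"rot":[0,0,0]},{"xyz":[0.2,-72,-8.7],"rot":[0,0,0]},{"xyz":[0.2,-81,-9.8],"rot":[0,0,0]},{"xyz":[0.2,-90,-10.9],"rot":[0,0,0]},{"xyz":[0.2,-99,-11.9],"rot":[0,0,0]},{"xyz":[0.2,-108,-13],"rot":[0,0,0]}]'
python3 -c "
from h import *
go(71,0,94)"
```

```text
t: 4.83
ee_pos: [523.8, 23.5, 88.1]
orientation: [3.113, 0.424, 0.0]
ft_force: [-0.2, -1.3, 1.1]
width: 0.7
grasp_force: 0.9
t 4.8333 pos [523.8  23.5  88.1] along/lat 19.9 0.1 F [-0.2 -1.3  1.1] w 0.7
xyz [ -0.2 -51.1  -6. ] rot [ 0.    -0.    -0.002] axes
 [[ 0.964  0.268  0.   ]
 [ 0.268 -0.964 -0.   ]
 [ 0.     0.    -1.   ]]
```

```bash
python3 -m inch '[{"xyz":[0,-8,-1],"rot":[0,0,0]},{"xyz":[0,-16,-1.9],"rot":[0,0,0]},{"xyz":[0,-24,-2.9],"rot":[0,0,0]},{"xyz":[0,-31,-3.7],"rot":[0,0,0]},{"xyz":[0,-36,-4.3],"rot":[0,0,0]},{"xyz":[0,-40,-4.8],"rot":[0,0,0]},{"xyz":[0,-43,-5.2],"rot":[0,0,0]},{"xyz":[0,-45,-5.4],"rot":[0,0,0]},{"xyz":[0,-47,-5.6],"rot":[0,0,0]}]'
python3 -c "
from h import *
go(71,0,94)
im=ctrl.get_image('side'); cv2.imwrite('pics/s4.png',cv2.resize(im[180:280,230:350,::-1],None,fx=5,fy=5,interpolation=cv2.INTER_CUBIC))"
```

```text
t: 5.58
ee_pos: [511.3, 68.1, 93.4]
orientation: [-3.113, -0.424, 0.0]
ft_force: [0.0, -0.1, -0.2]
width: 0.3
grasp_force: 0.2
t 5.5833 pos [511.3  68.1  93.4] along/lat 66.3 0.1 F [ 0.  -0.1 -0.2] w 0.3
xyz [-0.1 -4.7 -0.6] rot [-0.     0.    -0.002] axes
 [[ 0.964  0.267 -0.   ]
 [ 0.267 -0.964  0.   ]
 [-0.    -0.    -1.   ]]
```

View pics/s4.png

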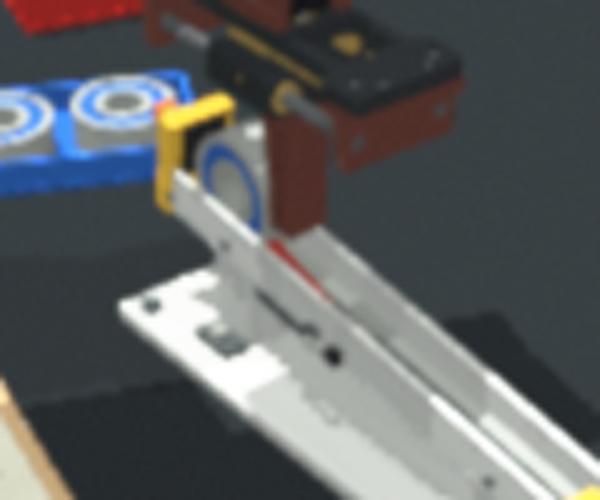

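The bearing is almost at the yellow stop (bearing (230,185), stop (190,150)). I'll ease the last millimetres while watching the force.

```bash
python3 -m inch '[{"xyz":[0,-1.5,-0.2],"rot":[0,0,0]},{"xyz":[0,-3,-0.4],"rot":[0,0,0]},{"xyz":[0,-4.5,-0.6],"rot":[0,0,0]},{"xyz":[0,-5,-0.6],"rot":[0,0,0]},{"xyz":[0,-5,-0.6],"rot":[0,0,0]}]'
```

```text
t: 6.05
ee_pos: [510.0, 72.9, 94.1]
orientation: [-3.113, -0.424, 0.0]
ft_force: [-0.1, -0.2, 0.2]
width: 0.4
grasp_force: 0.0
```

```bash
python3 -m inch '[{"xyz":[0,-1,-0.1],"rot":[0,0,0]},{"xyz":[0,-2,-0.2],"rot":[0,0,0]},{"xyz":[0,-2,-0.2],"rot":[0,0,0]}]'; python3 -m inch '[{"xyz":[0,-1,-0.1],"rot":[0,0,0]},{"xyz":[0,-2,-0.2],"rot":[0,0,0]},{"xyz":[0,-2,-0.2],"rot":[0,0,0]}]'
```

```text
t: 6.3
ee_pos: [509.5, 74.8, 94.3]
orientation: [3.113, 0.424, 0.0]
ft_force: [0.1, -0.7, 0.6]
width: 0.4
grasp_force: 0.2
t: 6.55
ee_pos: [509.0, 76.8, 94.5]
orientation: [-3.113, -0.424, -0.0]
ft_force: [-0.7, -0.2, -0.0]
width: 0.3
grasp_force: 0.3
```

```bash
python3 -m inch '[{"xyz":[0,-1,-0.1],"rot":[0,0,0]},{"xyz":[0,-2,-0.2],"rot":[0,0,0]},{"xyz":[0,-2,-0.2],"rot":[0,0,0]}]'; python3 -c "
from h import *
go(71,0,94)
im=ctrl.get_image('side'); cv2.imwrite('pics/s5.png',cv2.resize(im[190:250,240:320,::-1],None,fx=8,fy=8,interpolation=cv2.INTER_CUBIC))"
```

```text
t: 6.8
ee_pos: [509.0, 77.2, 94.7]
orientation: [3.11, 0.426, 0.001]
ft_force: [2.9, -11.0, -1.9]
width: 0.4
grasp_force: 5.8
t 6.8 pos [509.   77.2  94.7] along/lat 75.6 0.4 F [  2.9 -11.   -1.9] w 0.4
xyz [-0.3  4.6  0.7] rot [ 0.003 -0.    -0.001] axes
 [[ 0.963  0.269  0.001]
 [ 0.269 -0.963 -0.002]
 [ 0.     0.003 -1.   ]]
```

View pics/s5.png

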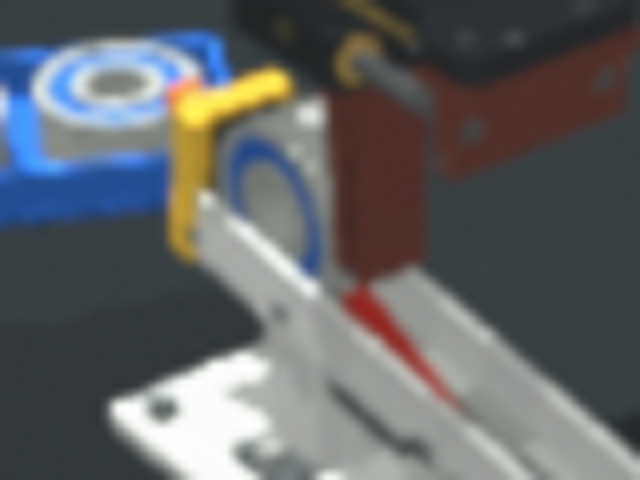

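The force of 11 N shows the bearing is against the stop. The red pawl is visible at (400,345) behind it. I'll back off slowly, then lift.

```bash
python3 -m inch '[{"xyz":[0,3,0],"rot":[0,0,0]},{"xyz":[0,5,0.2],"rot":[0,0,0]},{"xyz":[0,7,0.4],"rot":[0,0,0]},{"xyz":[0,9,0.6],"rot":[0,0,0]},{"xyz":[0,12,0.6],"rot":[0,0,0]},{"xyz":[0,16,0.6],"rot":[0,0,0]},{"xyz":[0,16,-20],"rot":[0,0,0]},{"xyz":[0,16,-50],"rot":[0,0,0]},{"xyz":[0,30,-80],"rot":[0,0,0]},{"xyz":[0,60,-90],"rot":[0,0,0]},{"xyz":[0,90,-90],"rot":[0,0,0]},{"xyz":[0,120,-90],"rot":[0,0,0]}]'; python3 -c "
from h import *
go(-200,0,170)
print('green target'); G=np.array([485.5,-338.5,130.]); q=G-C; go(q@u,q@n,130)
a=ctrl.get_image('side')[190:290,240:360,::-1]; b=ctrl.get_image('top')[170:290,200:420,::-1]
a=cv2.resize(a,(360,300),interpolation=cv2.INTER_CUBIC); b=cv2.resize(b,(440,240),interpolation=cv2.INTER_CUBIC)
c=np.zeros((300,800,3),np.uint8); c[:,:360]=a; c[:240,360:]=b; cv2.imwrite('pics/s6.png',c)"
```

```text
t: 7.85
ee_pos: [541.5, -38.2, 186.2]
orientation: [3.112, 0.426, 0.004]
ft_force: [-0.4, 0.9, 0.7]
width: 0.5
grasp_force: 0.0
t 7.85 pos [541.5 -38.2 186.2] along/lat -44.2 0.6 F [-0.4  0.9  0.7] w 0.5
xyz [ -0.5 155.7  16.3] rot [ 0.001 -0.003 -0.001] axes
 [[ 0.963  0.269  0.003]
 [ 0.269 -0.963 -0.   ]
 [ 0.003  0.001 -1.   ]]
green target
t 7.85 pos [541.5 -38.2 186.2] along/lat -44.2 0.6 F [-0.4  0.9  0.7] w 0.5
xyz [-134.7  274.2   56.1] rot [ 0.001 -0.003 -0.001] axes
 [[ 0.963  0.269  0.003]
 [ 0.269 -0.963 -0.   ]
 [ 0.003  0.001 -1.   ]]
```

View pics/s6.png

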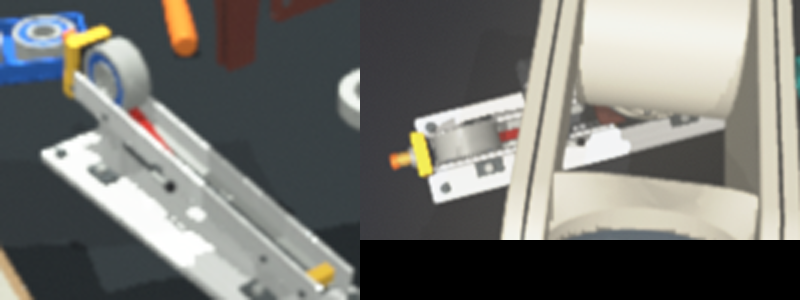

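The bearing stays at the stop (side (117,72)) with the red pawl up behind it (150,135). Next is the large box's green button.

```bash
python3 -m inch '[{"xyz":[-17,34,4],"rot":[0,0,0]},{"xyz":[-34,69,10],"rot":[0,0,0]},{"xyz":[-51,103,17],"rot":[0,0,0]},{"xyz":[-67,137,24],"rot":[0,0,0]},{"xyz":[-84,171,31],"rot":[0,0,0]},{"xyz":[-101,206,38],"rot":[0,0,0]},{"xyz":[-118,240,46],"rot":[0,0,0]},{"xyz":[-134.7,274.2,56],"rot":[0,0,0]},{"xyz":[-134.7,274.2,76],"rot":[0,0,0]},{"xyz":[-134.7,274.2,96],"rot":[0,0,0]},{"xyz":[-134.7,274.2,103],"rot":[0,0,0]},{"xyz":[-134.7,274.2,103],"rot":[0,0,0]}]'
python3 -c "
from h import *
G=np.array([485.5,-338.5,130.]); q=G-C; go(q@u,q@n,72)
m=ctrl.camera_model('wrist');im=ctrl.get_image('wrist');h=cv2.cvtColor(im,cv2.COLOR_RGB2HSV)
k=cv2.inRange(h,(55,120,50),(80,255,255));nn,l,st,c=cv2.connectedComponentsWithStats(k)
print([(st[i],onz(m,*c[i],72)) for i in range(1,nn) if st[i,4]>80], 'expected px',proj(m,[485.5,-338.5,72]))
cv2.imwrite('pics/w7.png',im[:,:,::-1])"
```

```text
t: 8.95
ee_pos: [482.7, -335.9, 79.7]
orientation: [-3.11, -0.424, 0.005]
ft_force: [0.3, -0.0, -0.5]
width: 0.5
grasp_force: 0.0
t 8.95 pos [ 482.7 -335.9   79.7] along/lat -315.1 -136.2 F [ 0.3 -0.  -0.5] w 0.5
xyz [2.  3.3 7.6] rot [-0.004  0.003 -0.002] axes
 [[ 0.964  0.267 -0.004]
 [ 0.268 -0.964  0.003]
 [-0.003 -0.004 -1.   ]]
[(array([ 288,  255,   68,   66, 1902], dtype=int32), array([ 493.53584359, -337.49563511,   72.        ]))] expected px [321.98790999 294.6999212 ]
```

```bash
python3 -m inch '[{"xyz":[3,3,2],"rot":[-0.004,0.003,0]},{"xyz":[3,3,5],"rot":[-0.004,0.003,0]},{"xyz":[3,3,7],"rot":[-0.004,0.003,0]},{"xyz":[3,3,9],"rot":[-0.004,0.003,0]},{"xyz":[3,3,10],"rot":[-0.004,0.003,0]},{"xyz":[3,3,10],"rot":[-0.004,0.003,0]}]'; python3 -m inch '[{"xyz":[0,0,1],"rot":[0,0,0]},{"xyz":[0,0,2],"rot":[0,0,0]},{"xyz":[0,0,2],"rot":[0,0,0]}]';python3 -m inch '[{"xyz":[0,0,1],"rot":[0,0,0]},{"xyz":[0,0,2],"rot":[0,0,0]},{"xyz":[0,0,2],"rot":[0,0,0]}]'
```

```text
t: 9.5
ee_pos: [488.0, -339.3, 71.9]
orientation: [3.109, 0.424, 0.006]
ft_force: [0.7, 1.4, 1.2]
width: 0.2
grasp_force: 0.8
t: 9.75
ee_pos: [488.0, -339.3, 69.8]
orientation: [3.109, 0.423, 0.006]
ft_force: [1.8, 2.1, 3.5]
width: 0.7
grasp_force: 1.4
t: 10.0
ee_pos: [488.0, -339.4, 67.7]
orientation: [3.109, 0.423, 0.006]
ft_force: [2.4, 1.8, 2.8]
width: 0.4
grasp_force: 2.0
```

```bash
for i in 1; do python3 -m inch '[{"xyz":[0,0,1],"rot":[0,0,0]},{"xyz":[0,0,2],"rot":[0,0,0]},{"xyz":[0,0,2],"rot":[0,0,0]}]'; done; python3 -m inch '[{"xyz":[0,0,0.7],"rot":[0,0,0]},{"xyz":[0,0,1.5],"rot":[0,0,0]},{"xyz":[0,0,1.5],"rot":[0,0,0]}]'
```

```text
t: 10.25
ee_pos: [488.0, -339.4, 66.3]
orientation: [3.109, 0.423, 0.006]
ft_force: [0.1, 4.0, 8.9]
width: 0.3
grasp_force: 4.5
t: 10.5
ee_pos: [488.1, -339.4, 66.0]
orientation: [3.109, 0.424, 0.006]
ft_force: [-2.5, 5.7, 21.3]
width: 0.5
grasp_force: 10.6
```

The button hit a hard stop at z = 66, which is the full 6 mm of travel. I'll release it, lift, and run a final numeric check.

```bash
python3 -m inch '[{"xyz":[0,0,-4],"rot":[0,0,0]},{"xyz":[0,0,-10],"rot":[0,0,0]},{"xyz":[0,0,-30],"rot":[0,0,0]},{"xyz":[0,0,-60],"rot":[0,0,0]},{"xyz":[0,0,-100],"rot":[0,0,0]},{"xyz":[0,0,-120],"rot":[0,0,0]},{"xyz":[0,0,-120],"rot":[0,0,0]},{"xyz":[0,0,-120],"rot":[0,0,0]}]'
python3 - <<'E'
from h import *
s=ctrl.get_image('side')[:,:,::-1]; ref=cv2.imread('pics/s6.png')[:,:360]
a=cv2.resize(np.ascontiguousarray(s[190:290,240:360]),(360,300),interpolation=cv2.INTER_CUBIC)
print('diff around bearing+pawl',cv2.absdiff(a,ref)[20:160,60:180].mean(),'low end',cv2.absdiff(a,ref)[220:290,260:350].mean())
k=cv2.inRange(cv2.cvtColor(s,cv2.COLOR_BGR2HSV),(55,120,60),(80,255,255)); n_,l,st,c=cv2.connectedComponentsWithStats(k)
print([(st[i,4],c[i].round(1)) for i in range(1,n_) if st[i,4]>20])
o=ctrl.get_obs(); print(o['t'],o['ft_force'],o['ee_pos'])
E
```

```text
t: 11.17
ee_pos: [487.4, -339.5, 185.0]
orientation: [3.108, 0.423, 0.007]
ft_force: [-0.8, 0.8, -0.5]
width: 0.9
grasp_force: 0.0
diff around bearing+pawl 4.236607142857143 low end 34.309100529100526
[(np.int32(152), array([356.4, 347.3])), (np.int32(64), array([253.3, 357.4]))]
11.2167 [-0.40987826 -0.07083258  0.39536162] [ 486.64514411 -338.88488734  183.5719664 ]
```

```bash
python3 -c "
from workcell import ctrl
print(ctrl.close_job())"
```

```text
the job is handed in; nothing more can be done
None
```

The bearing is at the stop with the pawl up behind it; the green button was then pressed fully in and sprang back out, and the job was handed in at about 11 s.

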